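# Hang the orange filament spool on the spring hook and tug-test it

### The arm

A 6-joint arm with a two-finger parallel gripper is mounted at the origin on a cart in front of the work surface, level with it; the furniture and walls round the work are solid. World frame = base frame: x ahead of the robot, y to its left, z up, the work surface at z = 0. Lengths are in m, angles in rad, forces in N, time in s.
With the tool pointing down it reaches from about 0.35 to 0.775 m from the base axis. Payload 5.5 kg.
Tool frame: the origin (TCP) lies where the fingers leave the gripper's body, on its centre line; the fingertips stand 73 mm ahead of it and the grasp point (between the pads) lies 54 mm ahead of it; z points along the fingers, y is the direction in which the jaws open and shut (so a half turn about z gives the same grasp; the last joint's range is limited). The gripper opens to 85 mm and grips with 20 to 120 N. Pads are 22 mm wide; open, the fingers measure 114 mm over their backs; the gripper's body (76 mm by 85 mm) begins 54 mm behind the grasp point. The pads swing forward as they close: fully open they stand 13 mm farther back than shut.
Start: joints at [-1.338, 0.313, 0.046, 1.304, 0, 1.431], TCP at [0.209, -0.536, 0.304] pointing down, gripper open.
Joint ranges: [-2.76, 2.76], [-0.86, 1.69], [-1.03, 1.26], [-2.2, 2.34], [-1.47, 1.5], [-3.14, 3.14]. Speed limits (rad/s): [2.57, 2.57, 3.14, 3.14, 3.14, 3.14].

### API

Orientations are given as a unit quaternion [w, x, y, z].
In Python, from workcell import env, read_camera, job, cut_out gives the robot as it stands.
- The arm moves only by the tool servo_tool, never from a script. Its argument "deltas" is a list of rows, each an object of numbers: "dx", "dy", "dz": the shift along the world's x, y, z in mm; "rx", "ry", "rz": the turn, a rotation vector about the world's x, y, z in rad; "fingers": the closure, from -1 (fully open) to 1 (shut). A call has 1 to 8 rows; each row shifts and turns the commanded pose from where the row before left it; what a row does not reach is not made up. A row lasts 1/10 s, in which the tool goes at most 50 mm and 8.59 degrees, less where a joint would pass 70% of its speed; a pose out of reach is approached as far as the arm can. A call is refused whole if a number of a shift passes 50 or a number of a turn 0.15, either way. A call with a gripper value outside its range is refused whole. The fingers move at their own pace and stop on an object; "newtons" is the grip in N (left out, the last holds). Time passes only in rows, so rows that do not move let the fingers close. It gives the time, the measured TCP pose, the force and the opening at its end, in the units of the state.
- env.get_state(): the state, without advancing time (a new reading comes with each control period).
- read_camera(name): name is "scene" or "top"; returns a dict with "img" (400x640x3 uint8, red, green, blue), "intrinsics" (3x3 intrinsics, pixels), "extrinsics" (4x4, takes a point from camera to world coordinates). Camera axes: x right, y down, z forward; pixel columns grow to the right and rows downward; lengths in m; the calibration is good to about 2 mm. A picture is of the moment at which its call begins. There is no depth.
- job.hand_in(): hands the job in, once; it reports no verdict.
Trained networks look in the newest picture that a camera, given by its name, has taken for a name from the list of things; names that differ only in an ending like _2 or _b are one class to them, and where a whole thing is asked for, a point or a joint stands for the part that bears it (a point fixed in the world has none). Each returns a list of dicts, best first, with "confidence" (0 to 1); they miss things now and then, are a little off and sometimes report something else, mostly with a low value. They report only what shows in the picture. A call takes as long as a camera call.
- cut_out(target, camera): "region" (400x640 bool, what is visible of it) and "extent" ([left, top, right, bottom] in pixels, round what is visible of it).
The state is a dict: "clock": time; "joint_pos": joint angles; "qvel": joint speeds; "tau": joint torques, N m; "tcp_pos": TCP position; "orientation": TCP orientation; "wrist_force": force on the tool from outside, world axes, zero at the start; "ft_torque": the same for the moment, N m; "finger_gap": finger opening in m.
Only numpy, scipy, OpenCV 4.12 (cv2) and the standard library are available. Lean on these libraries where they do the work, as an engineer would, in place of code of your own. Each camera call takes 0.05 s, during which the arm holds its last target. There are 200 camera calls.

### The job

Hang the spool of orange filament by its hole on the spring hook of the little stand. Before you let go, tug the spool gently straight down until the hook's pointer stands in the green band of the scale and not in the red; then let go so that the spool hangs freely on the hook. Leave the blue spool standing in its cradle.

Things in the scene. Friction and masses are not known exactly. Their poses are not given: they have to be found in the camera images.
- spool_orange: Filament spool to hang: orange filament, black flanges, 120 mm diameter, 40 mm wide, 40 mm through hole; 200-310 g. Origin: its centre, mid-hole; x axis: hole axis, level. Starts upright in a low wooden cradle, centre 66 mm above the bench. Grip across the 40 mm flat faces near the rim top; fingertips less than 35 mm below the rim top stay clear of the hole.
- spool_blue: Same spool with blue filament, standing in the other cradle (left or right by chance); it must stay there. Origin at its centre, x axis along its hole.
- hook_seat (a point): Point on the axis of the level 10 mm hook rod where the spool hangs, 195 mm above the bench; sinks with the hook. x: along the rod from free end (robot side) to post; z up. Tip turns up from 31 mm before it, ends 48 mm before it, 16 mm above the axis. Clear for 68 mm behind, then post and scale, rising 40 mm above the axis. A hanging spool's centre is 15 mm below the axis.
- spring_hook (a joint): How far the hook has sunk on its spring, m: 0 unloaded, 0.04 at its stop; 2.5 mm per newton, straight down; a hanging spool alone gives 0.004 to 0.008. A black pointer shows it on a white scale left of the post: green band 0.013 to 0.027, red below that.

How it is judged:
On the way:
1. the orange spool is on the hook, still gripped, and is pulled down so that the pointer is in the green band (hook sunk more than 13 mm) (x of spool_orange in the frame of hook_seat between -0.035 and 0.06 m and y of spool_orange in the frame of hook_seat between -0.02 and 0.02 m and z of spool_orange in the frame of hook_seat between -0.023 and -0.008 m and value of joint spring_hook above 0.013 m and contact force between spool_orange and the fingers above 1 N), for 0.2 s.
At the end, for the whole second after the job is handed in: The orange spool hangs by its hole on the hook rod, released and at rest: centre 8 to 23 mm below the rod axis, within 20 mm sideways, 35 mm out to 60 mm in along the rod from the hook point; the hook is back up, sunk only 3 to 11 mm (x of spool_orange in the frame of hook_seat between -0.035 and 0.06 m and y of spool_orange in the frame of hook_seat between -0.02 and 0.02 m and z of spool_orange in the frame of hook_seat between -0.023 and -0.008 m and value of joint spring_hook between 0.003 and 0.011 m and linear speed of spool_orange below 0.05 m/s and contact force between spool_orange and the fingers below 0.05 N); the robot touches nothing.
It fails at once if the hook is pulled down more than 32 mm (well into the red) (value of joint spring_hook above 0.032 m).
It fails at once if the blue spool is moved more than 25 mm (distance of spool_blue from where it was at the start of the episode above 0.025 m).
It also fails if it takes over 48 s, if anything falls off the work surface, if the arm or the gripper's body presses on something with over 40 N, if the wrist force passes 120 N, or if a joint passes its speed limit or range.

## Working session

There is one attempt and no reset: what is moved stays moved. The work goes in short steps, Python scripts to look and compute and a tool call to move; the robot and the scene stay as the last step left them, time stands still between calls to the robot, and variables do not carry over. Pictures are saved under pics/ and viewed, about 8 in all and at most 12, crops included, and the job is handed in when it is done.

Besides the shell and the picture viewer there is one more tool, called after "Request:" as name([rows], argument=value, ...), one row to a line, values as JSON. servo_tool: Moves the arm, as the interface text tells. Its arguments: {"type":"object","properties":{"deltas":{"type":"array"},"newtons":{"type":"number"}},"required":["deltas"]}

```bash
mkdir -p pics; cat > h.py <<'E'
import numpy as np, cv2
from workcell import env, read_camera, job, cut_out
def snap(c,fn=None):
    r=read_camera(c)
    if fn: cv2.imwrite('pics/'+fn,cv2.cvtColor(np.asarray(r['img']),cv2.COLOR_RGB2BGR))
    return r
def ray(r,u,v):
    K=np.array(r['intrinsics']);T=np.array(r['extrinsics'])
    return T[:3,3],T[:3,:3]@np.linalg.solve(K,[u,v,1])
def at_z(r,u,v,z):
    o,d=ray(r,u,v); return o+d*(z-o[2])/d[2]
def proj(r,p):
    K=np.array(r['intrinsics']);T=np.linalg.inv(np.array(r['extrinsics']))
    q=K@(T[:3,:3]@np.asarray(p,float)+T[:3,3]); return q[:2]/q[2]
E
python3 - <<'E'
from h import *
np.set_printoptions(precision=3,suppress=True)
for c in ['scene','top']:
    r=snap(c,c+'0.png'); print(c,r['intrinsics'],r['extrinsics'])
    for t in ['spool_orange','spool_blue','hook_seat','spring_hook']:
        print(t,[(round(d['confidence'],2),d['extent']) for d in cut_out(t,c)][:3])
s=env.get_state();print({k:np.round(v,3) for k,v in s.items()})
cv2.imwrite('pics/both0.png',np.vstack([cv2.imread('pics/scene0.png')[:, :],cv2.imread('pics/top0.png')])[:, :])
E
```

```text
scene [[474.815   0.    321.554]
 [  0.    474.815 197.14 ]
 [  0.      0.      1.   ]] [[-0.694 -0.51   0.508 -0.084]
 [-0.72   0.479 -0.503  0.762]
 [ 0.013 -0.715 -0.699  1.109]
 [ 0.     0.     0.     1.   ]]
spool_orange [(0.63, [393.9, 184.6, 424.5, 221.3])]
spool_blue [(0.98, [275.7, 273.7, 324.7, 320.5])]
hook_seat [(0.64, [268.7, 174.0, 320.5, 206.1])]
spring_hook [(0.68, [267.4, 174.9, 321.2, 203.8])]
top [[407.866   0.    324.944]
 [  0.    407.866 201.868]
 [  0.      0.      1.   ]] [[-0.008 -0.993  0.114  0.469]
 [-0.999  0.012  0.032  0.068]
 [-0.033 -0.114 -0.993  1.124]
 [ 0.     0.     0.     1.   ]]
spool_orange [(0.92, [409.8, 233.5, 453.3, 257.4])]
spool_blue [(0.74, [219.4, 244.4, 266.6, 272.6])]
hook_seat [(0.79, [296.7, 145.3, 328.1, 215.1])]
spring_hook [(0.58, [312.8, 144.2, 328.9, 211.1])]
{'clock': np.float64(0.5), 'joint_pos': array([-1.338,  0.313,  0.046,  1.304,  0.   ,  1.431]), 'qvel': array([-0.001, -0.001,  0.   ,  0.002, -0.002,  0.002]), 'tau': array([ -0.001, -47.999,  29.854,   0.002,  -0.   ,  -0.   ]), 'tcp_pos': array([ 0.209, -0.536,  0.304]), 'orientation': array([0.   , 0.983, 0.185, 0.   ]), 'wrist_force': array([-0.92 , -0.305, -0.049]), 'ft_torque': array([-0.017, -0.006,  0.009]), 'finger_gap': np.float64(0.085)}
```

View pics/scene0.png

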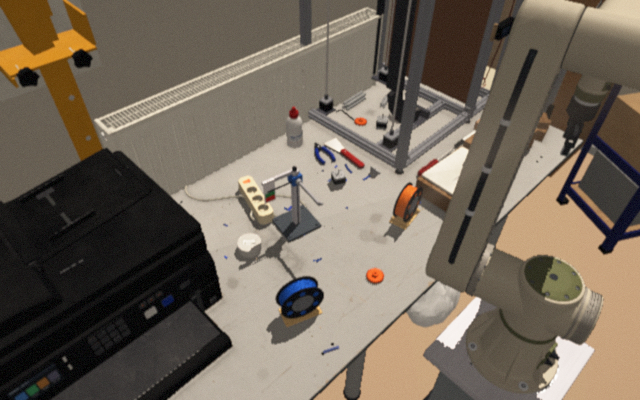

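View pics/top0.png

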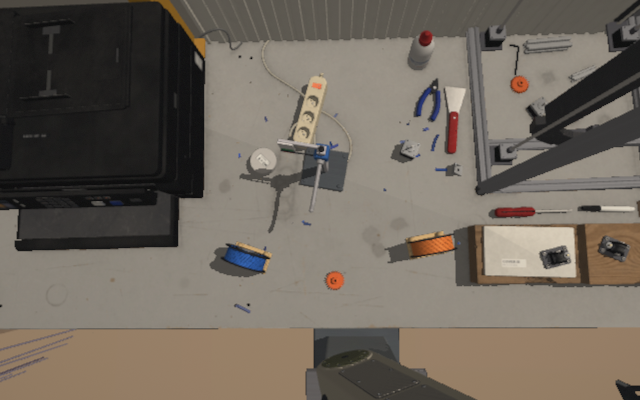

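The orange spool is right of centre (top 432,245), the blue one is left (245,258), and the hook has its rod from the post at (322,155) to the tip at about (313,208). I'll zoom in to get the axes.

```bash
python3 - <<'E'
from h import *
np.set_printoptions(precision=4,suppress=True)
a=cv2.imread('pics/top0.png');b=cv2.imread('pics/scene0.png')
z=lambda im,x,y,w,h:cv2.resize(im[y:y+h,x:x+w],None,fx=5,fy=5,interpolation=cv2.INTER_CUBIC)
cv2.imwrite('pics/z1.png',np.vstack([np.hstack([z(a,270,135,80,80)[:, :],z(a,395,210,80,80)[:, :]])[:, :],np.hstack([z(b,255,160,80,60)[:300-100+0],z(b,370,170,80,60)[:200]])])[:600])
r=snap('top')
d=cut_out('spool_orange','top')[0]; m=np.asarray(d['region'],np.uint8)
rect=cv2.minAreaRect(cv2.findNonZero(m)); print(rect,m.sum())
bx=cv2.boxPoints(rect);print(bx);print([at_z(r,*p,0.126) for p in bx],at_z(r,*rect[0],0.126))
for t in ['hook_seat']:
    m=np.asarray(cut_out(t,'top')[0]['region']); 
    for v in range(144,218,4):
        u=np.nonzero(m[v])[0]
        if len(u): print(v,u.min(),u.max(),at_z(r,u.mean(),v,0.195))
E
```

```text
((431.9986877441406, 245.15809631347656), (17.675758361816406, 42.88970947265625), 81.02737426757812) 706
[[409.4379 239.7729]
 [451.8027 233.0838]
 [454.5595 250.5432]
 [412.1946 257.2324]]
[array([ 0.4884, -0.1044,  0.126 ]), array([ 0.5036, -0.2067,  0.126 ]), array([ 0.4616, -0.2115,  0.126 ]), array([ 0.4464, -0.1097,  0.126 ])] [ 0.475  -0.1581  0.126 ]
144 318 325 [0.7113 0.1068 0.195 ]
148 326 329 [0.7015 0.0905 0.195 ]
152 313 328 [0.6922 0.1054 0.195 ]
156 313 328 [0.6827 0.107  0.195 ]
160 315 327 [0.6732 0.1059 0.195 ]
164 317 321 [0.6638 0.1106 0.195 ]
168 316 320 [0.6544 0.113  0.195 ]
172 316 319 [0.645  0.1142 0.195 ]
176 315 318 [0.6357 0.1166 0.195 ]
180 314 317 [0.6263 0.1189 0.195 ]
184 314 317 [0.617 0.119 0.195]
188 313 316 [0.6077 0.1213 0.195 ]
192 312 316 [0.5984 0.1225 0.195 ]
196 311 315 [0.5891 0.1249 0.195 ]
200 310 314 [0.5799 0.1272 0.195 ]
204 310 314 [0.5707 0.1273 0.195 ]
208 309 313 [0.5615 0.1296 0.195 ]
```

View pics/z1.png

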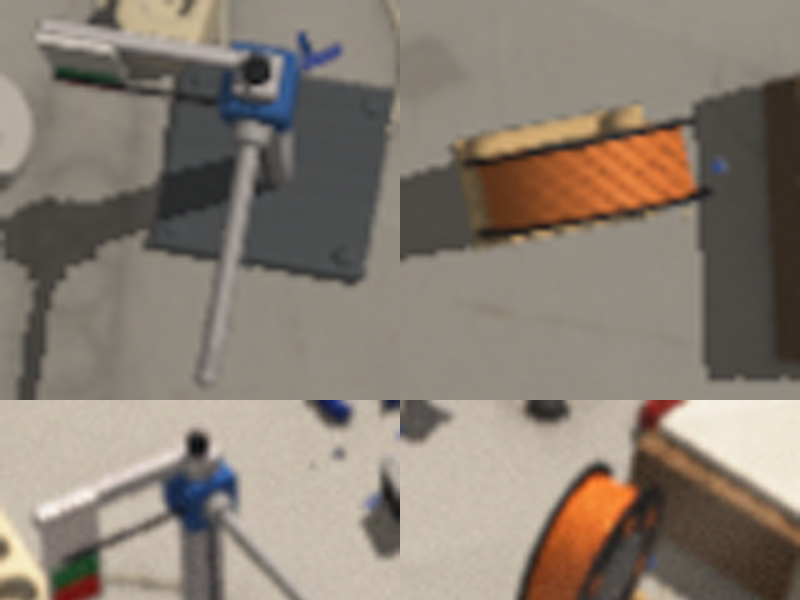

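```bash
python3 - <<'E'
from h import *
np.set_printoptions(precision=4,suppress=True)
r=snap('top')
p=at_z(r,432.3,245.5,0.066);print('spool',p)
rs=snap('scene'); m=np.asarray(cut_out('spool_orange','scene')[0]['region'],np.uint8)
print('scene ext',cv2.boundingRect(cv2.findNonZero(m)))
def ring(c,yaw):
    t=np.linspace(0,2*np.pi,60);a=np.array([np.cos(yaw),np.sin(yaw),0]);b=np.array([-a[1],a[0],0])
    return np.array([c+s*0.02*a+0.06*(np.cos(q)*b+np.sin(q)*np.array([0,0,1])) for s in(-1,1) for q in t])
for R,n in((rs,'scene'),(r,'top')):
    q=np.array([proj(R,x) for x in ring(p,0.155)]);print(n,q.min(0),q.max(0))
print('tip',at_z(r,311.3,211,0.208))
u,v=[],[]
P=np.array([at_z(r,320-(k-163)*8.8/48,k,0.195) for k in (163,180,196)]);print(P, np.arctan2(*(P[-1]-P[0])[1::-1])-np.pi)
for q in ([.6,.1225,.195],[.666,.11,.195],[.553,.132,.211]): print(proj(rs,q),proj(r,q))
E
```

```text
spool [ 0.4745 -0.1724  0.066 ]
scene ext (393, 183, 30, 39)
scene [392.7333 181.1261] [423.8642 221.3113]
top [407.355  233.8491] [458.0701 257.1293]
tip [0.5533 0.1281 0.208 ]
[[0.6662 0.1083 0.195 ]
 [0.6263 0.1157 0.195 ]
 [0.5891 0.1227 0.195 ]] -0.1851127883180732
[312.0221 196.3594] [314.0073 191.3125]
[299.3377 182.418 ] [319.2501 163.0788]
[321.4537 202.732 ] [309.4712 211.0458]
```

Request:
servo_tool([
  {"dx":25,"dy":36,"rz":0.135,"fingers":-1},
  {"dx":26,"dy":36,"rz":0.135},
  {"dx":26,"dy":36,"rz":0.135},
  {"dx":26,"dy":36,"rz":0.135},
  {"dx":26,"dy":36,"rz":0.135},
  {"dx":26,"dy":36,"rz":0.135},
  {"dx":26,"dy":36,"rz":0.135},
  {"dx":26,"dy":36,"rz":0.135},
])

```text
invalid input at $.deltas[0]: expected keys dx, dy, dz, rx, ry, rz, fingers
```

Request:
servo_tool([
  {"dx":26,"dy":36,"dz":0,"rx":0,"ry":0,"rz":0.135,"fingers":-1},
  {"dx":26,"dy":36,"dz":0,"rx":0,"ry":0,"rz":0.135,"fingers":-1},
  {"dx":26,"dy":36,"dz":0,"rx":0,"ry":0,"rz":0.135,"fingers":-1},
  {"dx":26,"dy":36,"dz":0,"rx":0,"ry":0,"rz":0.135,"fingers":-1},
  {"dx":26,"dy":36,"dz":0,"rx":0,"ry":0,"rz":0.135,"fingers":-1},
  {"dx":26,"dy":36,"dz":0,"rx":0,"ry":0,"rz":0.135,"fingers":-1},
  {"dx":26,"dy":36,"dz":0,"rx":0,"ry":0,"rz":0.135,"fingers":-1},
  {"dx":26,"dy":36,"dz":0,"rx":0,"ry":0,"rz":0.135,"fingers":-1},
])

```text
clock: 1.6
tcp_pos: [0.4182, -0.246, 0.3042]
orientation: [0.0, 0.746, 0.666, 0.0]
wrist_force: [1.0, -0.9, -0.3]
finger_gap: 0.0854
```

Request:
servo_tool([
  {"dx":28,"dy":38,"dz":0,"rx":0,"ry":0,"rz":0.135,"fingers":-1},
  {"dx":29,"dy":38,"dz":0,"rx":0,"ry":0,"rz":0.135,"fingers":-1},
  {"dx":0,"dy":0,"dz":0,"rx":0,"ry":0,"rz":0,"fingers":-1},
  {"dx":0,"dy":0,"dz":0,"rx":0,"ry":0,"rz":0,"fingers":-1},
])

```text
clock: 2.0
tcp_pos: [0.4748, -0.1705, 0.3039]
orientation: [0.0, 0.651, 0.759, -0.0]
wrist_force: [-1.3, 0.4, -0.6]
finger_gap: 0.0854
```

Request:
servo_tool([
  {"dx":0,"dy":-1,"dz":-40,"rx":0,"ry":0,"rz":0,"fingers":-1},
  {"dx":0,"dy":-1,"dz":-40,"rx":0,"ry":0,"rz":0,"fingers":-1},
  {"dx":0,"dy":0,"dz":-34,"rx":0,"ry":0,"rz":0,"fingers":-1},
  {"dx":0,"dy":0,"dz":-20,"rx":0,"ry":0,"rz":0,"fingers":-1},
  {"dx":0,"dy":0,"dz":0,"rx":0,"ry":0,"rz":0,"fingers":-1},
])

```text
clock: 2.5
tcp_pos: [0.4716, -0.174, 0.167]
orientation: [-0.003, 0.653, 0.758, -0.001]
wrist_force: [0.2, 0.4, 0.3]
finger_gap: 0.0854
```

Request:
servo_tool([
  {"dx":0,"dy":0,"dz":0,"rx":0,"ry":0,"rz":0,"fingers":1},
  {"dx":0,"dy":0,"dz":0,"rx":0,"ry":0,"rz":0,"fingers":1},
  {"dx":0,"dy":0,"dz":0,"rx":0,"ry":0,"rz":0,"fingers":1},
  {"dx":0,"dy":0,"dz":0,"rx":0,"ry":0,"rz":0,"fingers":1},
  {"dx":0,"dy":0,"dz":0,"rx":0,"ry":0,"rz":0,"fingers":1},
  {"dx":0,"dy":0,"dz":0,"rx":0,"ry":0,"rz":0,"fingers":1},
  {"dx":0,"dy":0,"dz":0,"rx":0,"ry":0,"rz":0,"fingers":1},
  {"dx":0,"dy":0,"dz":0,"rx":0,"ry":0,"rz":0,"fingers":1},
], newtons=60)

```text
clock: 3.3
tcp_pos: [0.4754, -0.1742, 0.1717]
orientation: [0.002, 0.651, 0.759, 0.0]
wrist_force: [0.0, -1.7, 6.4]
finger_gap: 0.0387
```

Request:
servo_tool([
  {"dx":0,"dy":0,"dz":15,"rx":0,"ry":0,"rz":0,"fingers":1},
  {"dx":0,"dy":0,"dz":25,"rx":0,"ry":0,"rz":0,"fingers":1},
  {"dx":0,"dy":0,"dz":35,"rx":0,"ry":0,"rz":0,"fingers":1},
  {"dx":0,"dy":0,"dz":35,"rx":0,"ry":0,"rz":0,"fingers":1},
  {"dx":0,"dy":0,"dz":29,"rx":0,"ry":0,"rz":0,"fingers":1},
  {"dx":0,"dy":0,"dz":0,"rx":0,"ry":0,"rz":0,"fingers":1},
])

```text
clock: 3.9
tcp_pos: [0.476, -0.1743, 0.3134]
orientation: [0.004, 0.651, 0.759, 0.001]
wrist_force: [1.0, -0.0, -3.6]
finger_gap: 0.039
```

Request:
servo_tool([
  {"dx":3,"dy":28,"dz":0,"rx":0,"ry":0,"rz":-0.042,"fingers":1},
  {"dx":3,"dy":41,"dz":0,"rx":0,"ry":0,"rz":-0.042,"fingers":1},
  {"dx":4,"dy":42,"dz":0,"rx":0,"ry":0,"rz":-0.042,"fingers":1},
  {"dx":4,"dy":42,"dz":0,"rx":0,"ry":0,"rz":-0.042,"fingers":1},
  {"dx":4,"dy":42,"dz":0,"rx":0,"ry":0,"rz":-0.042,"fingers":1},
  {"dx":4,"dy":42,"dz":0,"rx":0,"ry":0,"rz":-0.042,"fingers":1},
  {"dx":4,"dy":42,"dz":0,"rx":0,"ry":0,"rz":-0.043,"fingers":1},
  {"dx":1,"dy":34,"dz":0,"rx":0,"ry":0,"rz":-0.043,"fingers":1},
])

```text
clock: 4.7
tcp_pos: [0.5008, 0.1417, 0.3074]
orientation: [-0.001, 0.77, 0.638, -0.001]
wrist_force: [0.3, 0.2, -2.3]
finger_gap: 0.0389
```

Request:
servo_tool([
  {"dx":0,"dy":0,"dz":0,"rx":0,"ry":0,"rz":0,"fingers":1},
  {"dx":0,"dy":0,"dz":0,"rx":0,"ry":0,"rz":0,"fingers":1},
  {"dx":0,"dy":0,"dz":0,"rx":0,"ry":0,"rz":0,"fingers":1},
])

```text
clock: 5.0
tcp_pos: [0.501, 0.1389, 0.308]
orientation: [-0.0, 0.77, 0.638, -0.001]
wrist_force: [0.4, -0.6, -3.2]
finger_gap: 0.039
```

```bash
python3 - <<'E'
from h import *
np.set_printoptions(precision=4,suppress=True)
s=env.get_state();print(s['tcp_pos'],s['orientation'],s['wrist_force'],s['finger_gap'])
r=snap('top','t1.png');
for c in('top','scene'):
    d=cut_out('spool_orange',c);print(c,[(x['confidence'],x['extent']) for x in d][:2])
    if c=='top': rs=snap('scene','s1.png')
d=cut_out('spool_orange','scene');print([(x['confidence'],x['extent']) for x in d][:2])
c=np.array(s['tcp_pos'])-[0,0,.1057];t=np.linspace(0,2*np.pi,60);a=np.array([np.cos(-.185),np.sin(-.185),0]);b=np.array([-a[1],a[0],0])
for R,n in((rs,'scene'),(r,'top')):
    q=np.array([proj(R,c+k*.02*a+.06*(np.cos(w)*b+np.sin(w)*np.array([0,0,1]))) for k in(-1,1) for w in t]);print(n,q.min(0),q.max(0))
A=cv2.imread('pics/t1.png');B=cv2.imread('pics/s1.png')
z=lambda im,x,y,w,h:cv2.resize(im[y:y+h,x:x+w],None,fx=4,fy=4,interpolation=cv2.INTER_CUBIC)
cv2.imwrite('pics/z2.png',np.hstack([z(A,260,130,100,140),z(B,250,150,100,140)]))
E
```

```text
[0.501  0.1389 0.308 ] [-0.0003  0.7698  0.6383 -0.0008] [ 0.3728 -0.5783 -3.2461] 0.03903952391501929
top [(0.42, [321.0, 227.7, 329.0, 246.8])]
scene [(0.78, [309.3, 196.9, 359.3, 241.0])]
[(0.78, [309.3, 196.9, 359.3, 241.0])]
scene [309.8605 193.5635] [356.3033 239.1248]
top [278.8772 220.6994] [334.4514 247.8293]
```

View pics/z2.png

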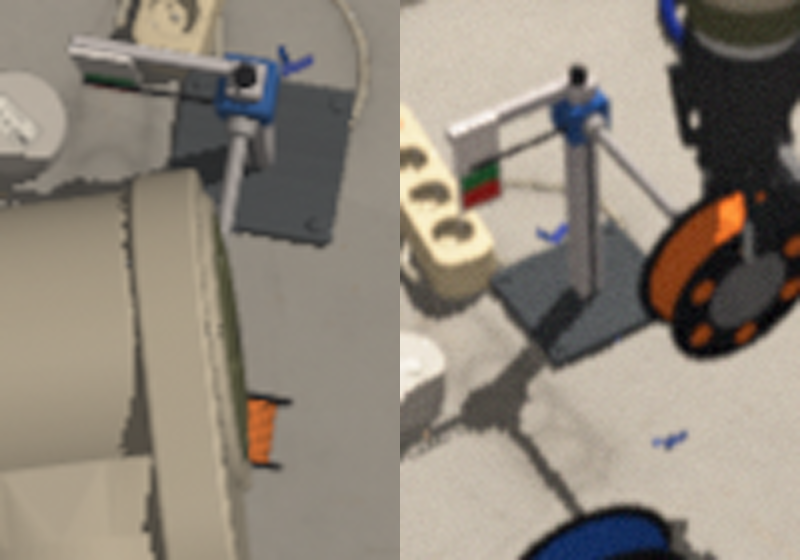

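```bash
python3 - <<'E'
from h import *
r=snap('top');rs=snap('scene')
c=np.array([.501,.1389,.308-.1057])
a=np.array([np.cos(-.185),np.sin(-.185),0]);b=np.array([-a[1],a[0],0])
for k in(-1,1):
    f=c+k*.02*a
    q=[proj(r,f+.06*(np.cos(w)*b+np.sin(w)*np.array([0,0,1]))) for w in np.linspace(0,6.28,90)]
    print('face',k,'hole scene',proj(rs,f),'right end top',max(q,key=lambda x:x[0]))
# hole disc in scene from picture: grey blob
img=cv2.imread('pics/s1.png')[205:240,320:355]
hsv=cv2.cvtColor(img,cv2.COLOR_BGR2HSV)
m=((hsv[...,1]<60)&(hsv[...,2]>55)&(hsv[...,2]<120)).astype(np.uint8)
n,l,st,ce=cv2.connectedComponentsWithStats(m)
for i in range(1,n):
    if st[i,4]>30: print(st[i],ce[i]+[320,205])
# tip visibility ray: expected rod/spool offsets
E
```

```text
face -1 hole scene [337.62965045 221.31484076] right end top [331.38033686 247.8323427 ]
face 1 hole scene [329.01570269 211.95022785] right end top [334.46616621 230.31297581]
[  8   1  18  25 218] [336.40825688 221.06880734]
```

Request:
servo_tool([
  {"dx":10,"dy":-4,"dz":1,"rx":0,"ry":0,"rz":0,"fingers":1},
  {"dx":10,"dy":-2,"dz":0,"rx":0,"ry":0,"rz":0,"fingers":1},
  {"dx":10,"dy":-2,"dz":0,"rx":0,"ry":0,"rz":0,"fingers":1},
  {"dx":8,"dy":-2,"dz":0,"rx":0,"ry":0,"rz":0,"fingers":1},
  {"dx":6,"dy":-1,"dz":0,"rx":0,"ry":0,"rz":0,"fingers":1},
  {"dx":0,"dy":0,"dz":0,"rx":0,"ry":0,"rz":0,"fingers":1},
])

```text
clock: 5.95
tcp_pos: [0.5464, 0.1282, 0.3095]
orientation: [0.0, 0.77, 0.638, -0.0]
wrist_force: [-0.1, 0.4, -2.0]
finger_gap: 0.0393
```

```bash
python3 - <<'E'
from h import *
s=env.get_state();print(s['tcp_pos'],s['wrist_force'],s['ft_torque'])
snap('scene','s2.png');snap('top','t2.png')
A=cv2.imread('pics/t2.png');B=cv2.imread('pics/s2.png')
z=lambda im,x,y,w,h:cv2.resize(im[y:y+h,x:x+w],None,fx=5,fy=5,interpolation=cv2.INTER_CUBIC)
cv2.imwrite('pics/z3.png',np.hstack([z(A,280,140,80,110),z(B,265,155,80,110)]))
E
```

```text
[0.54639469 0.12821615 0.30951069] [-0.12956734  0.4464618  -2.02896046] [-0.01227185  0.00675035 -0.03093701]
```

View pics/z3.png

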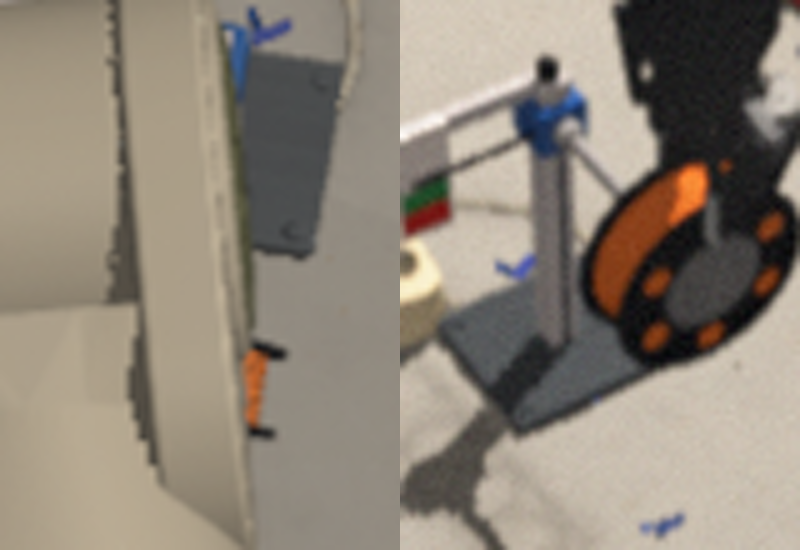

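The spool lines up with the rod and there is no contact force. I'll continue the insertion.

Request:
servo_tool([
  {"dx":5,"dy":-1,"dz":0,"rx":0,"ry":0,"rz":0,"fingers":1},
  {"dx":5,"dy":-1,"dz":0,"rx":0,"ry":0,"rz":0,"fingers":1},
  {"dx":5,"dy":-1,"dz":0,"rx":0,"ry":0,"rz":0,"fingers":1},
  {"dx":5,"dy":-1,"dz":0,"rx":0,"ry":0,"rz":0,"fingers":1},
  {"dx":0,"dy":0,"dz":0,"rx":0,"ry":0,"rz":0,"fingers":1},
])

```text
clock: 6.55
tcp_pos: [0.5662, 0.1243, 0.3098]
orientation: [0.0, 0.77, 0.638, 0.0]
wrist_force: [0.2, 1.2, -2.8]
finger_gap: 0.0391
```

```bash
python3 - <<'E'
from h import *
s=env.get_state();print(s['tcp_pos'],s['wrist_force'],s['ft_torque'])
snap('scene','s3.png')
B=cv2.imread('pics/s3.png')
cv2.imwrite('pics/z4.png',cv2.resize(B[155:245,265:345],None,fx=6,fy=6,interpolation=cv2.INTER_CUBIC))
E
```

```text
[0.56619417 0.12425293 0.30979119] [ 0.15131324  1.17908091 -2.75976034] [ 0.01422656 -0.01793064  0.0201712 ]
```

View pics/z4.png

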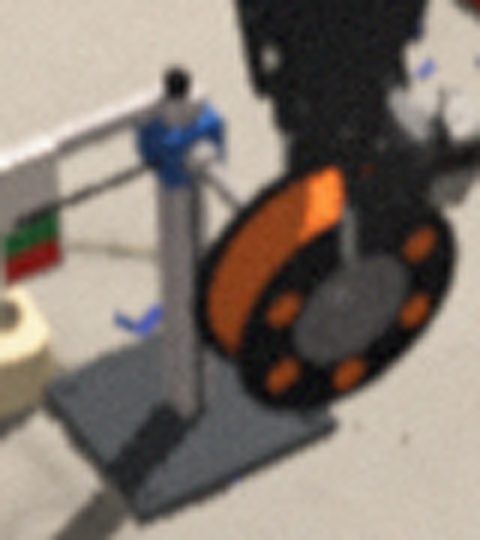

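Request:
servo_tool([
  {"dx":5,"dy":-1,"dz":0,"rx":0,"ry":0,"rz":0,"fingers":1},
  {"dx":6,"dy":-1,"dz":0,"rx":0,"ry":0,"rz":0,"fingers":1},
  {"dx":6,"dy":-1,"dz":0,"rx":0,"ry":0,"rz":0,"fingers":1},
  {"dx":6,"dy":-1,"dz":0,"rx":0,"ry":0,"rz":0,"fingers":1},
  {"dx":6,"dy":-1,"dz":0,"rx":0,"ry":0,"rz":0,"fingers":1},
  {"dx":0,"dy":0,"dz":0,"rx":0,"ry":0,"rz":0,"fingers":1},
])

```text
clock: 7.2
tcp_pos: [0.5954, 0.1192, 0.3097]
orientation: [0.0, 0.77, 0.638, 0.0]
wrist_force: [-0.4, 0.3, -1.8]
finger_gap: 0.039
```

```bash
python3 - <<'E'
from h import *
s=env.get_state();print(s['tcp_pos'],s['wrist_force'],s['ft_torque'])
snap('scene','s4.png')
B=cv2.imread('pics/s4.png')
cv2.imwrite('pics/z5.png',cv2.resize(B[155:245,265:345],None,fx=6,fy=6,interpolation=cv2.INTER_CUBIC))
E
```

```text
[0.59535343 0.11922735 0.3096513 ] [-0.37514996  0.25990765 -1.82623813] [0.00304822 0.04148082 0.03155684]
```

View pics/z5.png

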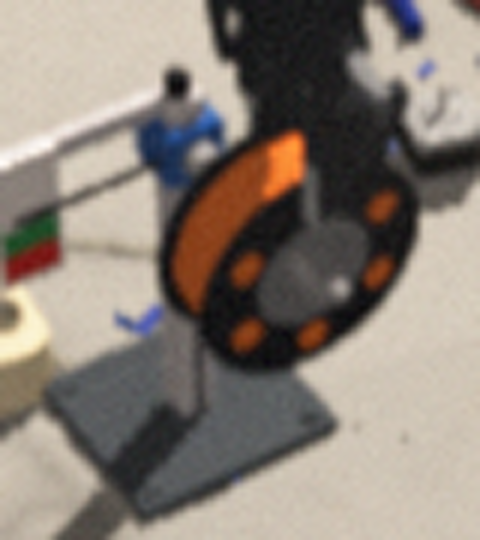

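The hook tip shows inside the hole, at crop (340,285), so the rod is through it. Now I'll lower the spool.

Request:
servo_tool([
  {"dx":0,"dy":0,"dz":-7,"rx":0,"ry":0,"rz":0,"fingers":1},
  {"dx":0,"dy":0,"dz":-7,"rx":0,"ry":0,"rz":0,"fingers":1},
  {"dx":0,"dy":0,"dz":-5,"rx":0,"ry":0,"rz":0,"fingers":1},
  {"dx":0,"dy":0,"dz":-5,"rx":0,"ry":0,"rz":0,"fingers":1},
  {"dx":0,"dy":0,"dz":-4,"rx":0,"ry":0,"rz":0,"fingers":1},
  {"dx":0,"dy":0,"dz":-4,"rx":0,"ry":0,"rz":0,"fingers":1},
  {"dx":0,"dy":0,"dz":-2,"rx":0,"ry":0,"rz":0,"fingers":1},
  {"dx":0,"dy":0,"dz":0,"rx":0,"ry":0,"rz":0,"fingers":1},
])

```text
clock: 8.05
tcp_pos: [0.5941, 0.1195, 0.276]
orientation: [-0.0, 0.77, 0.638, -0.0]
wrist_force: [-2.1, -0.1, 0.7]
finger_gap: 0.039
```

```bash
cat > p.py <<'E'
from h import *
import sys
s=env.get_state();print(s['tcp_pos'],s['wrist_force'],s['ft_torque'],s['finger_gap'])
n=sys.argv[1]; w=[]
for i in range(3): r=snap('scene',n+'.png'); w.append(env.get_state()['wrist_force'][2])
print(w)
B=cv2.imread('pics/%s.png'%n)
cv2.imwrite('pics/%s_z.png'%n,np.hstack([cv2.resize(B[160:210,255:305],None,fx=8,fy=8,interpolation=cv2.INTER_CUBIC),cv2.resize(B[160:243,275:358],(400,400),interpolation=cv2.INTER_CUBIC)]))
E
python3 p.py s5
```

```text
[0.59408612 0.11951819 0.27600873] [-2.10646412 -0.06469542  0.7154498 ] [0.10604209 0.61957535 0.01143959] 0.03896627780012547
[np.float64(2.3587529498936926), np.float64(2.5255882484485204), np.float64(1.0421425405730929)]
```

View pics/s5_z.png

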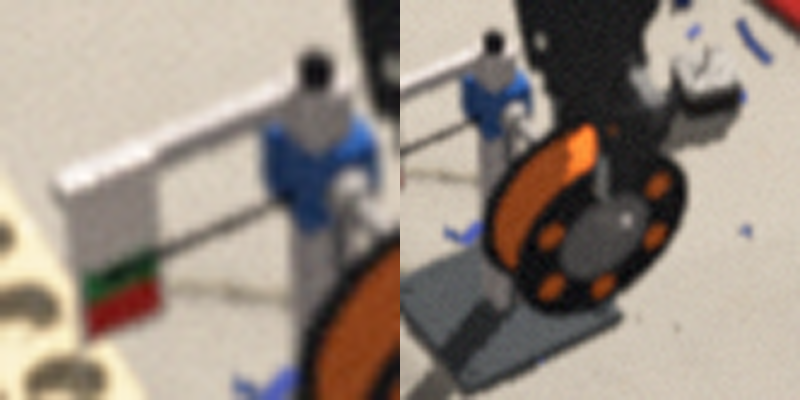

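Request:
servo_tool([
  {"dx":0,"dy":0,"dz":-3,"rx":0,"ry":0,"rz":0,"fingers":1},
  {"dx":0,"dy":0,"dz":-3,"rx":0,"ry":0,"rz":0,"fingers":1},
  {"dx":0,"dy":0,"dz":-2,"rx":0,"ry":0,"rz":0,"fingers":1},
  {"dx":0,"dy":0,"dz":0,"rx":0,"ry":0,"rz":0,"fingers":1},
  {"dx":0,"dy":0,"dz":0,"rx":0,"ry":0,"rz":0,"fingers":1},
  {"dx":0,"dy":0,"dz":0,"rx":0,"ry":0,"rz":0,"fingers":1},
])

```text
clock: 8.8
tcp_pos: [0.5947, 0.1195, 0.2683]
orientation: [0.0, 0.77, 0.638, 0.0]
wrist_force: [-0.8, 1.2, 3.4]
finger_gap: 0.0391
```

```bash
python3 p.py s6
```

```text
[0.59467254 0.11950929 0.26825984] [-0.82543731  1.217721    3.44845728] [ 0.14253351  0.51388746 -0.01949842] 0.039057314726582935
[np.float64(4.307697211793735), np.float64(4.411601979269245), np.float64(4.929264806926372)]
```

View pics/s6_z.png

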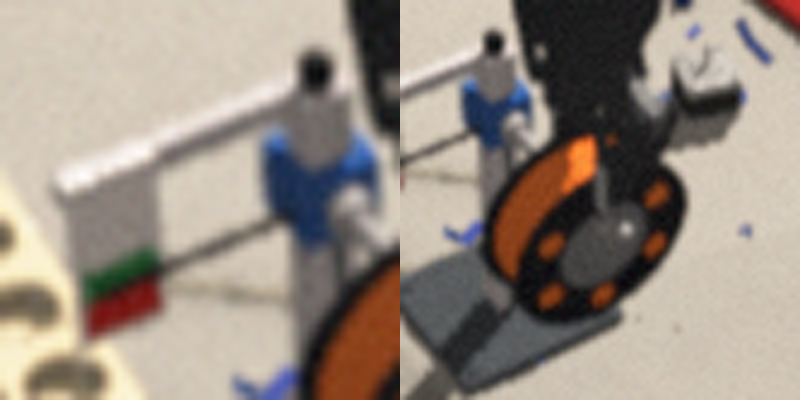

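The pointer is in the green band. Force and travel give about 17–20 mm of sink, held for more than 0.4 s. Now I'll ease back up to the free-hanging height and release.

Request:
servo_tool([
  {"dx":0,"dy":0,"dz":3,"rx":0,"ry":0,"rz":0,"fingers":1},
  {"dx":0,"dy":0,"dz":3,"rx":0,"ry":0,"rz":0,"fingers":1},
  {"dx":0,"dy":0,"dz":3,"rx":0,"ry":0,"rz":0,"fingers":1},
  {"dx":0,"dy":0,"dz":2,"rx":0,"ry":0,"rz":0,"fingers":1},
  {"dx":0,"dy":0,"dz":0,"rx":0,"ry":0,"rz":0,"fingers":1},
  {"dx":0,"dy":0,"dz":0,"rx":0,"ry":0,"rz":0,"fingers":1},
])

```text
clock: 9.55
tcp_pos: [0.5946, 0.1194, 0.2787]
orientation: [0.0, 0.77, 0.638, 0.0]
wrist_force: [1.1, 0.4, 0.6]
finger_gap: 0.0388
```

```bash
python3 p.py s7
```

```text
[0.59463692 0.11943794 0.27874455] [1.08893808 0.40632788 0.57162124] [ 0.19643305 -0.24152569 -0.02310665] 0.038770539467402734
[np.float64(1.3214824135557262), np.float64(1.0258970540770238), np.float64(-0.11124812803350304)]
```

Request:
servo_tool([
  {"dx":0,"dy":0,"dz":2,"rx":0,"ry":0,"rz":0,"fingers":1},
  {"dx":0,"dy":0,"dz":0,"rx":0,"ry":0,"rz":0,"fingers":1},
  {"dx":0,"dy":0,"dz":0,"rx":0,"ry":0,"rz":0,"fingers":0},
  {"dx":0,"dy":0,"dz":0,"rx":0,"ry":0,"rz":0,"fingers":-0.2},
  {"dx":0,"dy":0,"dz":0,"rx":0,"ry":0,"rz":0,"fingers":-0.4},
  {"dx":0,"dy":0,"dz":0,"rx":0,"ry":0,"rz":0,"fingers":-0.6},
  {"dx":0,"dy":0,"dz":0,"rx":0,"ry":0,"rz":0,"fingers":-0.6},
  {"dx":0,"dy":0,"dz":0,"rx":0,"ry":0,"rz":0,"fingers":-0.6},
])

```text
clock: 10.5
tcp_pos: [0.5944, 0.1194, 0.2809]
orientation: [0.0, 0.77, 0.638, -0.0]
wrist_force: [-0.4, -0.6, 1.5]
finger_gap: 0.0683
```

```bash
python3 p.py s8
```

```text
[0.59440849 0.1194486  0.2808974 ] [-0.39010978 -0.58735317  1.45389342] [ 0.03259264 -0.00539385  0.00462459] 0.06833424355646066
[np.float64(0.21568691429898326), np.float64(-1.4009159121267951), np.float64(0.6206954104219794)]
```

View pics/s8_z.png

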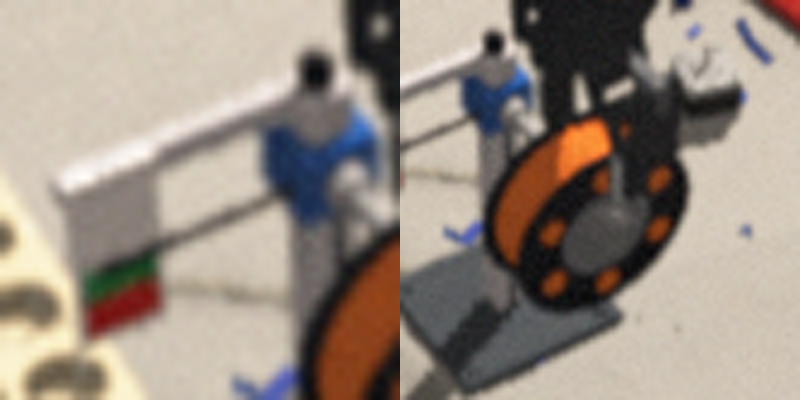

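The spool is released and the fingers stand clear of both faces. I'll retreat straight up.

Request:
servo_tool([
  {"dx":0,"dy":0,"dz":8,"rx":0,"ry":0,"rz":0,"fingers":-0.6},
  {"dx":0,"dy":0,"dz":15,"rx":0,"ry":0,"rz":0,"fingers":-0.6},
  {"dx":0,"dy":0,"dz":20,"rx":0,"ry":0,"rz":0,"fingers":-0.6},
  {"dx":0,"dy":0,"dz":25,"rx":0,"ry":0,"rz":0,"fingers":-0.6},
  {"dx":0,"dy":0,"dz":25,"rx":0,"ry":0,"rz":0,"fingers":-0.6},
  {"dx":-20,"dy":0,"dz":10,"rx":0,"ry":0,"rz":0,"fingers":-0.6},
  {"dx":-40,"dy":0,"dz":0,"rx":0,"ry":0,"rz":0,"fingers":-0.6},
  {"dx":-40,"dy":0,"dz":0,"rx":0,"ry":0,"rz":0,"fingers":-0.6},
])

```text
clock: 11.45
tcp_pos: [0.4939, 0.1194, 0.3846]
orientation: [0.0, 0.77, 0.638, 0.001]
wrist_force: [-0.1, 0.3, 0.6]
finger_gap: 0.0682
```

Request:
servo_tool([
  {"dx":-40,"dy":-40,"dz":0,"rx":0,"ry":0,"rz":0,"fingers":-0.6},
  {"dx":-20,"dy":-45,"dz":0,"rx":0,"ry":0,"rz":0,"fingers":-0.6},
  {"dx":0,"dy":-45,"dz":0,"rx":0,"ry":0,"rz":0,"fingers":-0.6},
  {"dx":0,"dy":-45,"dz":0,"rx":0,"ry":0,"rz":0,"fingers":-0.6},
  {"dx":0,"dy":-45,"dz":0,"rx":0,"ry":0,"rz":0,"fingers":-0.6},
  {"dx":0,"dy":0,"dz":0,"rx":0,"ry":0,"rz":0,"fingers":-0.6},
  {"dx":0,"dy":0,"dz":0,"rx":0,"ry":0,"rz":0,"fingers":-0.6},
  {"dx":0,"dy":0,"dz":0,"rx":0,"ry":0,"rz":0,"fingers":-0.6},
])

```text
clock: 12.25
tcp_pos: [0.439, -0.0952, 0.3843]
orientation: [0.0, 0.77, 0.639, 0.0]
wrist_force: [-0.3, -0.2, -0.7]
finger_gap: 0.0683
```

```bash
python3 p.py s9; python3 - <<'E'
from h import *
snap('top','t9.png')
A=cv2.imread('pics/t9.png');B=cv2.imread('pics/s9.png')
z=lambda im,x,y,w,h:cv2.resize(im[y:y+h,x:x+w],None,fx=4,fy=4,interpolation=cv2.INTER_CUBIC)
cv2.imwrite('pics/z9.png',np.hstack([z(A,260,130,100,130),z(B,250,155,100,130)]))
E
```

```text
[ 0.43898573 -0.0952314   0.38429919] [-0.26896936 -0.23242999 -0.684697  ] [-0.02438678  0.01813403 -0.0069571 ] 0.06825158988151286
[np.float64(-0.04288367065681646), np.float64(0.8787888250946159), np.float64(-0.1921580906942872)]
```

View pics/z9.png

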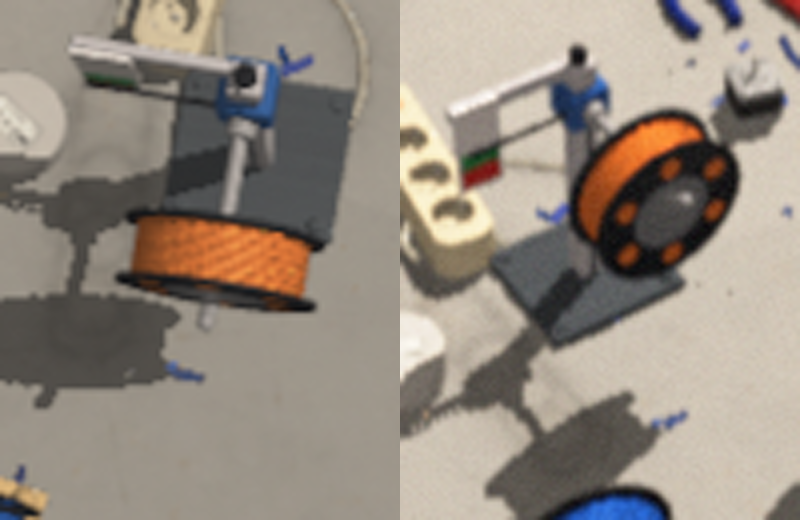

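Request:
servo_tool([
  {"dx":0,"dy":0,"dz":0,"rx":0,"ry":0,"rz":0,"fingers":-0.6},
  {"dx":0,"dy":0,"dz":0,"rx":0,"ry":0,"rz":0,"fingers":-0.6},
  {"dx":0,"dy":0,"dz":0,"rx":0,"ry":0,"rz":0,"fingers":-0.6},
  {"dx":0,"dy":0,"dz":0,"rx":0,"ry":0,"rz":0,"fingers":-0.6},
  {"dx":0,"dy":0,"dz":0,"rx":0,"ry":0,"rz":0,"fingers":-0.6},
  {"dx":0,"dy":0,"dz":0,"rx":0,"ry":0,"rz":0,"fingers":-0.6},
  {"dx":0,"dy":0,"dz":0,"rx":0,"ry":0,"rz":0,"fingers":-0.6},
  {"dx":0,"dy":0,"dz":0,"rx":0,"ry":0,"rz":0,"fingers":-0.6},
])

```text
clock: 13.25
tcp_pos: [0.4391, -0.096, 0.3839]
orientation: [0.0, 0.77, 0.638, 0.0]
wrist_force: [-0.1, 0.2, 0.3]
finger_gap: 0.0682
```

```bash
python3 - <<'E'
from h import *
np.set_printoptions(precision=4,suppress=True)
for i in range(3):
    rs=snap('scene');print('scene',cut_out('spool_orange','scene')[0]['extent'])
r=snap('top');print('top',cut_out('spool_orange','top')[0]['extent'],'blue',[d['extent'] for d in cut_out('spool_blue','top')][:1])
a=np.array([np.cos(-.185),np.sin(-.185),0]);b=np.array([-a[1],a[0],0])
for k in(-.02,-.005,.01):
    c=np.array([.6,.1207,.195-.0065-.015])+k*a
    for R,n in((rs,'scene'),(r,'top')):
        q=np.array([proj(R,c+s*.02*a+.06*(np.cos(w)*b+np.sin(w)*np.array([0,0,1]))) for s in(-1,1) for w in np.linspace(0,6.28,60)]);print(k,n,q.min(0),q.max(0))
E
```

```text
scene [291.7, 185.4, 337.2, 225.9]
scene [291.5, 183.3, 336.2, 224.5]
scene [291.5, 183.9, 335.7, 226.0]
top [291.8, 183.6, 340.1, 207.8] blue [[221.8, 243.1, 267.8, 271.7]]
-0.02 scene [294.0351 183.9287] [338.3634 227.3603]
-0.02 top [287.0221 186.8053] [340.3918 214.1417]
-0.005 scene [291.2301 180.8038] [335.3094 224.0139]
-0.005 top [288.214  180.3536] [341.4934 208.0292]
0.01 scene [288.463 177.721] [332.2959 220.7118]
0.01 top [289.4019 173.9054] [342.5914 201.966 ]
```

```bash
python3 -c "
from workcell import job
print(job.hand_in())"
```

```text
the job is handed in; nothing more can be done
None
```

The orange spool hangs freely by its hole on the hook, and I have handed the job in. `hand_in` gives no verdict, so what follows is from my own checks.

- **Hanging:** I gripped the spool near its rim top at 60 N and slid it along the rod. The hook tip was visible inside the hole before I lowered it.
- **Tug:** I pulled straight down and held for about 0.45 s with the pointer in the green band. The wrist force put the sink at about 17 mm. My rougher reading of the pointer in the pictures gave 19 to 23 mm, probably because of the viewing angle. Both readings are inside 13 to 27 mm.
- **Release:** I eased the spool up until the wrist force was close to zero, opened the fingers and drew back. After release the wrist force was zero within noise.
- **Last checks:** The picture outlines put the spool about 5 to 10 mm out from the hook point, towards the robot. They fit a centre 15 mm below the rod with the hook sunk about 6 mm, though that sink was assumed from the spool's weight. Three pictures in a row showed no movement beyond detection noise.
- **Blue spool:** Its outline had not moved beyond detection noise, and it still stands in its cradle.

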